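# Charge the flux brush and shut the flux pot

### The arm

A 6-joint arm with a two-finger parallel gripper is mounted at the origin on the work surface. World frame = base frame: x ahead of the robot, y to its left, z up, the work surface at z = 0. Lengths are in m, angles in rad, forces in N, time in s.
With the tool pointing down it reaches from about 0.225 to 0.875 m from the base axis. Payload 3.4 kg.
Tool frame: the origin (TCP) lies at the very end of the fingers, on their centre line; the grasp point (between the pads) lies manip.grip_point_offset behind it (manip.grip_point_offset is the distance from the TCP to the grasp point, in m); z points along the fingers, y is the line along which they close (so a half turn about z gives the same grasp; the last joint's range is limited). The gripper opens to 85 mm and grips with 20 to 120 N. Pads are 22 mm wide; open, the fingers measure 114 mm over their backs; the gripper's body (76 mm by 85 mm) begins 54 mm behind the grasp point. The pads swing forward as they close: fully open they stand 13 mm farther back than shut.
Start: joints at [-1.379, 0.276, 1.505, -0, 1.361, -0.121], TCP at [0.177, -0.547, 0.231] pointing down, gripper open.
Joint ranges: [-2.89, 2.89], [-0.75, 2.08], [0.22, 2.7], [-1.18, 4.32], [0.11, 2.71], [-2.7, 2.7]. Speed limits (rad/s): [2.57, 2.57, 3.14, 3.14, 3.14, 3.14].

### API

Orientations are given as a unit quaternion [w, x, y, z].
In Python, from rig import manip gives the robot as it stands.
- The arm moves only by the shell command python3 -m pendant 'ROWS' [FORCE]. ROWS is JSON, a list of rows, each an object of numbers: "jaw": the opening, from -1 (shut) to 1 (fully open); "tx", "ty", "tz": the shift along the world's x, y, z in cm; "ax", "ay", "az": the turn, a rotation vector about the world's x, y, z in degrees. In form: [{"jaw": .., "tx": .., "ty": .., "tz": .., "ax": .., "ay": .., "az": ..}, ...]. A call has 1 to 10 rows; each row is the pose to reach, as a shift and turn from the pose commanded when the call began; what a row does not reach only later rows make up. A row lasts 1/8 s, in which the tool goes at most 62.5 mm and 10.7 degrees, less where a joint would pass 70% of its speed; a pose out of reach is approached as far as the arm can. A call with a gripper value outside its range is refused whole. The fingers move at their own pace and stop on an object; FORCE is the grip in N (left out, the last holds). Time passes only in rows, so rows that repeat a pose let the fingers close. It gives the time, the measured TCP pose, the force, the opening and the grip force at its end, in the units of the state.
- manip.get_state(): the state, without advancing time (a new reading comes with each control period).
- manip.get_image(name): name is "scene" or "side" or "wrist"; returns a dict with "pixels" (384x512x3 uint8, blue, green, red), "depth" (384x512 float32, m along the optical axis (not along the pixel's ray), 0 where there is no reading), "fx", "fy", "cx", "cy" (pixels), "pose" (4x4, takes a point from camera to world coordinates). Camera axes: x right, y down, z forward; pixel columns grow to the right and rows downward; lengths in m; the calibration is good to about 2 mm. A picture is of the moment at which its call begins.
- manip.sign_off(): hands the job in; it is judged then, once.
The state is a dict: "clock": time; "qpos": joint angles; "qd": joint speeds; "effort": joint torques, N m; "position": TCP position; "ee_rot": TCP orientation; "contact_force": force on the tool from outside, world axes, zero at the start; "moment": the same for the moment, N m; "width": finger opening in m; "gripper_force": force on a finger pad.
Only numpy, scipy, OpenCV 4.12 (cv2) and the standard library are available. Lean on these libraries where they do the work, as an engineer would, in place of code of your own. Each camera call takes 0.05 s, during which the arm holds its last target. There are 200 camera calls.

### The job

Take the angled flux brush off its rest, dip its bristles well below the rim of the open flux pot without jabbing the brush into the pot, and lay the brush back in the notches of its rest. Then press the pot's hinged cover down until its catch holds it shut. Leave the solder spool, the multimeter and the screwdriver where they are.

Things in the scene. Friction and masses are not known exactly. Their poses are not given: they have to be found in the camera images.
- brush: Loose flux brush, about 60 g. Orange bar handle 140 mm long (x -75 to +65), 16 wide (y), 14 high (z); origin on its underside, 5 mm ahead of its middle, x towards the head, z up. A thin steel neck bends down to the head, which hangs straight down at x = +100 mm: steel ferrule 15 mm thick, then dark bristles 36 long, 14 to 9 thick. Starts level across its rest, head to the far side.
- brush_tip (a point): Centre of the lower end of the bristles: 100 mm ahead of the brush's origin and 62 mm below the handle's underside. Axes as the brush.
- rest: Fixed brush rest: dark foot 116 x 70 x 8 mm, two black posts 10 mm thick, 36 wide at x = -45 and +45 mm, each with a notch open to the top: floor 85 mm above the table, 24 mm wide, flaring to 36 mm at the prong tips 16 mm higher. 80 mm between the posts are free for the fingers. Origin: centre of the underside; x from post to post, z up.
- rest_seat (a point): Midway between the two notches at the height of their floors (85 mm above the table): where the brush's origin lies when it rests there. Axes as the rest.
- pot: Fixed flux pot, screwed down: round white pot, 68 mm outside and 60 mm inside diameter, on a dark foot 120 x 84 x 8 mm. Rim 60 mm above the table, inner floor 12 mm above the table. Origin: centre of the underside; z up; the cover's hinge is on the +x side (far from the robot), a thin steel spring catch on the -x side.
- pot_rim (a point): Centre of the pot's mouth, at rim height. Axes as the pot.
- pot_hinge (a point): Middle of the cover's hinge axis, which is parallel to the pot's y axis: 42 mm from the pot's axis on the +x side, 62 mm above the table.
- cover (a joint): Angle of the teal hinged cover, rad: 0 fully shut (level), 1.57 upright (its tab then reaches 167 mm above the table), at most 1.9; it starts standing open. A light spring and friction keep it open; it springs up again unless pressed past the catch (about 5 N on the tab, from 0.15 rad down) to below 0.05 rad, where the catch snaps and holds it shut.
- cover_tab (a point): On the cover's upper (outer) face, middle of its finger tab, 95 mm from the hinge line, 6 mm off the hinge's plane. The cover is a disc 74 mm across, 6 thick, with a tab 28 mm wide reaching to 105 mm from the hinge; shut, its top is 68 mm above the table. Axes turn with it: x from tab to hinge, z out of the outer face.
- spool: Bystander: steel-grey solder spool standing on end, 60 mm diameter, 46 mm high. Origin: centre of the underside.
- meter: Bystander: blue multimeter lying flat, 150 x 75 x 34 mm (x, y, z). Origin: centre of the underside.
- screwdriver: Bystander: red-handled screwdriver lying flat, 190 mm long along its x.

How it is judged:
On the way, in this order (a step that is already met when the one before it is completed fails the run):
1. the brush, held in the fingers, has the tip of its bristles inside the pot, at least 12 mm below the rim (z of brush_tip in the frame of pot_rim between -0.055 and -0.012 m and horizontal distance between brush_tip and pot_rim below 0.03 m and contact force between the fingers and brush above 1 N), for 0.1 s.
2. the brush lies back in both notches of its rest, let go, with the pot still open (horizontal distance between brush and rest_seat below 0.02 m and z of brush in the frame of rest_seat between -0.006 and 0.006 m and angle between the x axis of brush and the x axis of rest, either way round below 0.15 rad and angle between brush's own z axis and vertical below 0.2 rad and contact force between the fingers and brush below 0.1 N and value of joint cover above 0.5 rad), for 0.2 s.
At the end, for the whole second after the job is handed in: The cover is held shut by its catch (joint below 0.05 rad, at rest), and the brush lies still and level in both notches of its rest: its origin within 20 mm sideways or lengthways and 6 mm in height of the seat point, along the rest within 0.15 rad (either way round), upright within 0.2 rad (value of joint cover below 0.05 rad and velocity of joint cover below 0.05 rad/s and horizontal distance between brush and rest_seat below 0.02 m and z of brush in the frame of rest_seat between -0.006 and 0.006 m and angle between the x axis of brush and the x axis of rest, either way round below 0.15 rad and angle between brush's own z axis and vertical below 0.2 rad and linear speed of brush below 0.03 m/s); the robot touches nothing.
It fails at once if the brush is jabbed against the pot or its cover (over 12 N) (contact force between brush and pot above 12 N).
It fails at once if the solder spool is shifted by more than 30 mm (distance of spool from where it was at the start of the episode above 0.03 m).
It fails at once if the multimeter is shifted by more than 30 mm (distance of meter from where it was at the start of the episode above 0.03 m).
It fails at once if the screwdriver is shifted by more than 30 mm (distance of screwdriver from where it was at the start of the episode above 0.03 m).
It also fails if it takes over 69 s, if anything falls off the work surface, if the arm or the gripper's body presses on something with over 40 N, if the wrist force passes 120 N, or if a joint passes its speed limit or range.

## Working session

There is one attempt and no reset: what is moved stays moved. The work goes in short steps, Python scripts to look and compute and a shell command to move; the robot and the scene stay as the last step left them, time stands still between calls to the robot, and variables do not carry over. Pictures are saved under pics/ and viewed, at most 12 in all, crops included, and the job is handed in when it is done.

```bash
mkdir -p pics; python3 - <<'E'
from rig import manip
import cv2,numpy as np,pickle
d={n:manip.get_image(n) for n in("scene","side","wrist")}
pickle.dump(d,open("im0.pkl","wb"))
for n in d:
    cv2.imwrite(f"pics/{n}0.png",d[n]["pixels"]); print(n,d[n]["fx"],d[n]["cx"],np.round(d[n]["pose"],3).tolist())
print(manip.get_state(),manip.grip_point_offset)
E
```

```text
scene 357.04804706186 256.21945763948423 [[0.862, 0.301, -0.408, 1.107], [0.507, -0.537, 0.674, -0.799], [-0.016, -0.788, -0.616, 0.828], [0.0, 0.0, 0.0, 1.0]]
side 370.1946760510029 251.65035165364293 [[-0.815, -0.432, 0.385, 0.132], [-0.579, 0.628, -0.521, 0.646], [-0.017, -0.647, -0.762, 1.015], [0.0, 0.0, 0.0, 1.0]]
wrist 283.1428329148403 251.888066943248 [[0.306, -0.912, -0.273, 0.247], [-0.952, -0.294, -0.086, -0.525], [-0.002, 0.286, -0.958, 0.373], [0.0, 0.0, 0.0, 1.0]]
{'clock': 0.15, 'qpos': array([-1.37899729e+00,  2.76452968e-01,  1.50583522e+00,  2.58142279e-05,
        1.36069042e+00, -1.20985640e-01]), 'qd': array([-0.00243455, -0.00261419, -0.00221793,  0.00157255,  0.0003048 ,
       -0.00064062]), 'effort': array([ 6.61226240e-04, -4.17144442e+01, -2.46033400e+01, -1.02419401e-04,
        7.70430663e-03,  4.24001570e-06]), 'position': array([ 0.17687034, -0.54671585,  0.2306394 ]), 'ee_rot': array([-6.92990639e-04,  9.87795807e-01,  1.55752891e-01, -1.19174516e-05]), 'contact_force': array([ 0.48735172, -0.74764653,  0.52074301]), 'moment': array([-0.00614049, -0.03159823, -0.02725536]), 'gripper_force': 0.0, 'width': 0.0854970671908932} 0.0187
```

View pics/scene0.png

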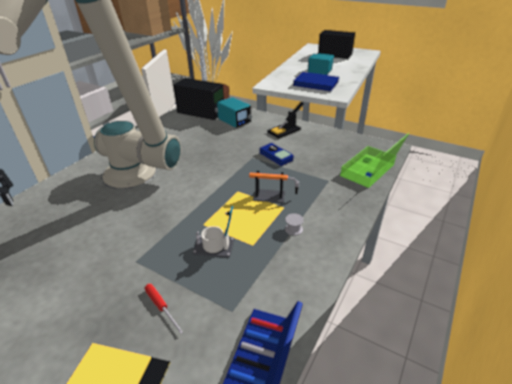

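View pics/side0.png

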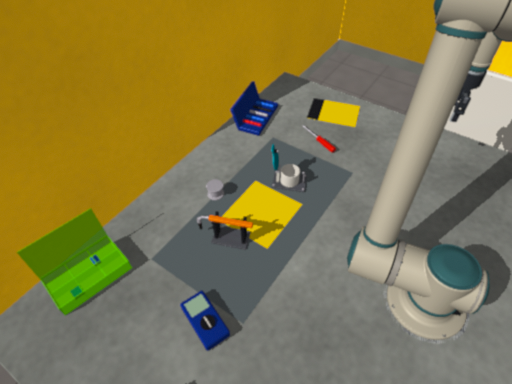

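The scene view shows the brush on its rest at (268,177), the pot at (213,238) with its cover standing at (228,220), the spool at (294,224), the meter at (276,154) and the screwdriver at (160,308). In the side view the brush is at (230,222), the pot at (290,177) and the cover at (275,158). Next I measure from masks and depth.

```bash
cat > h.py <<'E'
import numpy as np,cv2
def cloud(im):
    D=im["depth"];v,u=np.mgrid[:384,:512]
    P=np.stack([(u-im["cx"])/im["fx"]*D,(v-im["cy"])/im["fy"]*D,D,np.ones_like(D)],-1)@im["pose"].T
    return P[...,:3],cv2.cvtColor(im["pixels"],cv2.COLOR_BGR2HSV)
def ray(im,u,v,z):
    d=im["pose"][:3,:3]@[(u-im["cx"])/im["fx"],(v-im["cy"])/im["fy"],1];o=im["pose"][:3,3]
    return o+d*(z-o[2])/d[2]
def rect(p): return cv2.minAreaRect(p[:,:2].astype(np.float32))
E
python3 - <<'E'
import pickle;from h import *
d=pickle.load(open("im0.pkl","rb"))
for n,box in dict(scene=(240,165,310,210),side=(190,205,260,250)).items():
    im=d[n];P,H=cloud(im);u0,v0,u1,v1=box
    m=np.zeros((384,512),bool);m[v0:v1,u0:u1]=1
    o=m&(H[...,0]>4)&(H[...,0]<17)&(H[...,1]>170)&(H[...,2]>120)&(P[...,2]>.04)&(P[...,2]<.14)
    ys,xs=np.nonzero(o);p=P[o];print(n,"orange",len(p),np.median(p,0).round(4),p[:,2].max(),rect(p))
    # outline onto plane z=.092
    q=np.array([ray(im,a,b,.092) for a,b in zip(xs,ys)]);print("  ray",rect(q))
for n,box in dict(scene=(190,200,240,260),side=(262,140,310,195)).items():
    im=d[n];P,H=cloud(im);u0,v0,u1,v1=box
    m=np.zeros((384,512),bool);m[v0:v1,u0:u1]=1
    w=m&(H[...,1]<60)&(H[...,2]>140)&(P[...,2]>.052)&(P[...,2]<.068)
    p=P[w];print(n,"rim",len(p),p.mean(0) if len(p) else 0, cv2.minEnclosingCircle(p[:,:2].astype(np.float32)) if len(p) else 0)
    t=m&(P[...,2]>.085)&(P[...,2]<.19);p=P[t];print("  cover",len(p),np.median(p,0),p.min(0),p.max(0),rect(p))
for n in("scene","side"):
  o=d[n]["pixels"]
  b=(140,140,320,280) if n=="scene" else (170,130,330,260)
  c=cv2.resize(o[b[1]:b[3],b[0]:b[2]],None,fx=4,fy=4,interpolation=cv2.INTER_CUBIC);cv2.imwrite(f"pics/{n}_c.png",c)
E
```

```text
scene orange 115 [0.5922 0.1342 0.0967] 0.10336838048763297 ((0.5939084887504578, 0.13177232444286346), (0.13150130212306976, 0.025627704337239265), 22.298635482788086)
  ray ((0.5893645882606506, 0.1403186172246933), (0.1322757750749588, 0.025491416454315186), 20.99258041381836)
side orange 241 [0.5877 0.147  0.0974] 0.1022786141081764 ((0.5890707969665527, 0.14061309397220612), (0.1358644962310791, 0.034999120980501175), 25.98211097717285)
  ray ((0.5893914699554443, 0.14440691471099854), (0.1379580944776535, 0.02348424680531025), 21.827028274536133)
scene rim 65 [ 0.55730765 -0.17992688  0.05738293] ((0.5747984647750854, -0.1759764850139618), 0.04122268036007881)
  cover 92 [ 0.62919096 -0.16331823  0.13888859] [ 0.60591891 -0.18943381  0.08990417] [ 0.63516497 -0.12456779  0.1667902 ] ((0.6214510798454285, -0.1552933156490326), (0.022748760879039764, 0.06875838339328766), 23.757165908813477)
side rim 62 [ 0.55747643 -0.16514441  0.05750641] ((0.5715526938438416, -0.1693762093782425), 0.039760246872901917)
  cover 125 [ 0.61619251 -0.14214215  0.12416069] [ 0.59628335 -0.18366089  0.08530295] [ 0.63322189 -0.11725436  0.1659992 ] ((0.6188933253288269, -0.14813871681690216), (0.02196350134909153, 0.06958231329917908), 22.68245506286621)
```

View pics/scene_c.png

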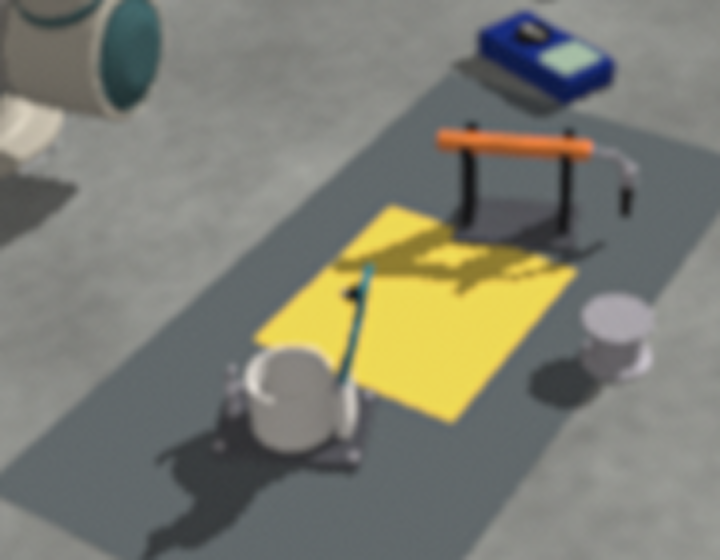

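View pics/side_c.png

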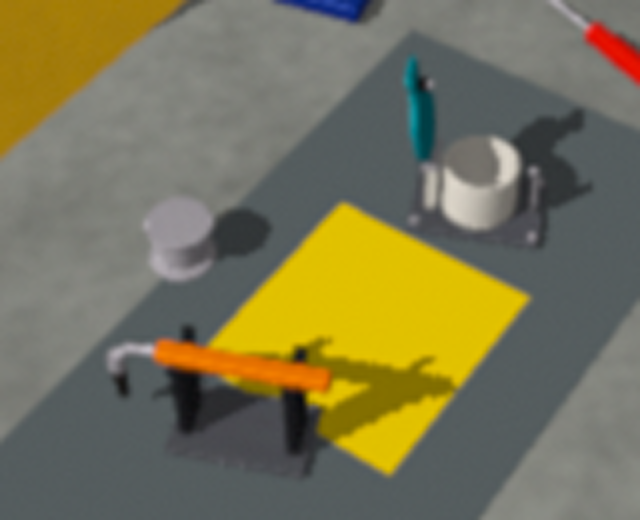

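The crops show the handle running from (438,137) to (590,148) in the scene crop, with its head to the far side. The cover stands nearly upright. I'll move the wrist camera over the pot, then over the brush, to refine this.

```bash
python3 -m pendant '[{"jaw":1,"tx":5,"ty":5,"tz":3},{"jaw":1,"tx":10,"ty":10,"tz":6},{"jaw":1,"tx":15,"ty":16,"tz":8},{"jaw":1,"tx":20,"ty":22,"tz":10},{"jaw":1,"tx":24,"ty":28,"tz":10,"az":3.6},{"jaw":1,"tx":27,"ty":33,"tz":10,"az":3.6},{"jaw":1,"tx":27,"ty":33,"tz":10,"az":3.6},{"jaw":1,"tx":27,"ty":33,"tz":10,"az":3.6},{"jaw":1,"tx":27,"ty":33,"tz":10,"az":3.6},{"jaw":1,"tx":27,"ty":33,"tz":10,"az":3.6}]' 40
python3 - <<'E'
from rig import manip
import pickle,cv2
w=manip.get_image("wrist");pickle.dump(w,open("im1.pkl","wb"));cv2.imwrite("pics/w1.png",w["pixels"]);print(manip.get_state()["position"],manip.get_state()["qpos"])
E
```

```text
[ 0.17688926 -0.54678972  0.23076847] [-1.37897289e+00  2.76351374e-01  1.50565683e+00 -6.41090565e-07
  1.36070129e+00 -1.20960647e-01]invalid input at $[0]: expected keys jaw, tx, ty, tz, ax, ay, az
```

View pics/w1.png

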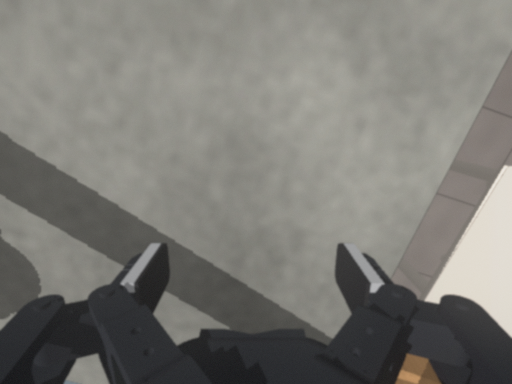

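The call was refused because every row needs all the keys. This picture shows only bare floor, with the fingers at (150,265) and (355,265).

```bash
python3 -m pendant '[{"jaw":1,"tx":5,"ty":5,"tz":3,"ax":0,"ay":0,"az":0},{"jaw":1,"tx":10,"ty":10,"tz":6,"ax":0,"ay":0,"az":0},{"jaw":1,"tx":15,"ty":16,"tz":8,"ax":0,"ay":0,"az":0},{"jaw":1,"tx":20,"ty":22,"tz":10,"ax":0,"ay":0,"az":0},{"jaw":1,"tx":24,"ty":28,"tz":10,"ax":0,"ay":0,"az":3.6},{"jaw":1,"tx":27,"ty":33,"tz":10,"ax":0,"ay":0,"az":3.6},{"jaw":1,"tx":27,"ty":33,"tz":10,"ax":0,"ay":0,"az":3.6},{"jaw":1,"tx":27,"ty":33,"tz":10,"ax":0,"ay":0,"az":3.6},{"jaw":1,"tx":27,"ty":33,"tz":10,"ax":0,"ay":0,"az":3.6},{"jaw":1,"tx":27,"ty":33,"tz":10,"ax":0,"ay":0,"az":3.6}]' 40
python3 - <<'E'
from rig import manip
import pickle,cv2
w=manip.get_image("wrist");pickle.dump(w,open("im1.pkl","wb"));cv2.imwrite("pics/w2.png",w["pixels"]);print(manip.get_state()["position"],manip.get_state()["qpos"])
E
```

```text
clock: 1.45
position: [0.4462, -0.2183, 0.331]
ee_rot: [0.0, 0.983, 0.186, -0.0]
contact_force: [-0.9, -0.2, 0.3]
width: 0.0852
gripper_force: 0.0
[ 0.44615965 -0.21842903  0.33107777] [-5.94971315e-01  1.14512285e-01  1.47149524e+00 -6.29406816e-04
  1.55603410e+00  6.02512572e-01]
```

View pics/w2.png

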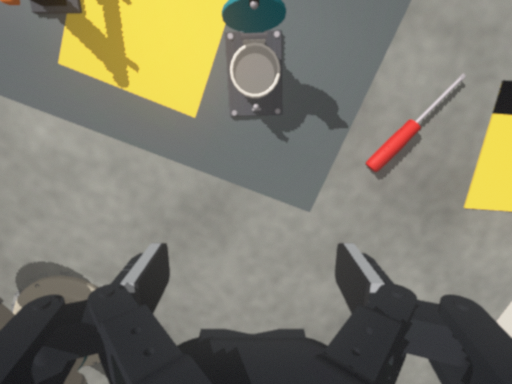

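The wrist view shows the pot mouth at (255,70), the foot screws near (231,35), (279,35), (234,113) and (278,113), the catch at (256,108), and the teal cover at (254,13). I'll fit these, then move over the brush.

```bash
python3 - <<'E'
import pickle;from h import *
im=pickle.load(open("im1.pkl","rb"));P,H=cloud(im)
m=np.zeros((384,512),np.uint8);m[40:100,226:284]=1
w=((H[...,1]<40)&(H[...,2]>190)&(m>0)).astype(np.uint8)
c=max(cv2.findContours(w,0,1)[0],key=cv2.contourArea)[:,0]
q=np.array([ray(im,a,b,.06) for a,b in c],np.float32);print("rim",cv2.minEnclosingCircle(q[:,:2]),cv2.fitEllipse(q[:,:2]))
foot=((H[...,2]<90)&(P[...,2]<.03)).astype(np.uint8)
g=np.zeros_like(foot);g[28:122,222:290]=1
for a in(((230,36),(234,113)),((280,36),(277,113))):
    p=[ray(im,*x,.01) for x in a];e=p[0]-p[1];print("edge yaw",np.degrees(np.arctan2(e[1],e[0])),np.linalg.norm(e),p)
print("catch",ray(im,256,108,.06),"tab end",P[5:8,250:258].reshape(-1,3).mean(0),"cover pts",P[15,254],P[24,254],P[2,254])
E
python3 -m pendant '[{"jaw":1,"tx":2,"ty":6,"tz":0,"ax":0,"ay":0,"az":0},{"jaw":1,"tx":3,"ty":12,"tz":0,"ax":0,"ay":0,"az":0},{"jaw":1,"tx":4,"ty":18,"tz":0,"ax":0,"ay":0,"az":0},{"jaw":1,"tx":6,"ty":24,"tz":-2,"ax":0,"ay":0,"az":0},{"jaw":1,"tx":6,"ty":30,"tz":-5,"ax":0,"ay":0,"az":0},{"jaw":1,"tx":6,"ty":32,"tz":-5,"ax":0,"ay":0,"az":0},{"jaw":1,"tx":6,"ty":32,"tz":-5,"ax":0,"ay":0,"az":0},{"jaw":1,"tx":6,"ty":32,"tz":-5,"ax":0,"ay":0,"az":0},{"jaw":1,"tx":6,"ty":32,"tz":-5,"ax":0,"ay":0,"az":0}]'
python3 - <<'E'
from rig import manip
import pickle,cv2
from h import *
w=manip.get_image("wrist");pickle.dump(w,open("im2.pkl","wb"));cv2.imwrite("pics/w3.png",w["pixels"])
s=manip.get_state();print(s["position"],s["qpos"])
P,H=cloud(w)
o=(H[...,0]>4)&(H[...,0]<17)&(H[...,1]>170)&(P[...,2]>.07)&(P[...,2]<.12)
ys,xs=np.nonzero(o);print(len(xs),P[o].min(0),P[o].max(0),np.median(P[o],0))
q=np.array([ray(w,a,b,.099) for a,b in zip(xs,ys)]);print(rect(q), rect(P[o]))
E
```

```text
clock: 2.62
position: [0.5073, 0.1013, 0.2818]
ee_rot: [0.0, 0.983, 0.186, 0.0]
contact_force: [-0.7, -0.6, -0.5]
width: 0.0856
gripper_force: 0.0
[0.50725616 0.10143429 0.28175927] [ 6.31300463e-02  1.62591945e-01  1.53200179e+00 -4.68956631e-04
  1.44619688e+00  1.26058259e+00]
1797 [0.52290666 0.10939296 0.07278089] [0.6528166  0.17161145 0.10099021] [0.59364696 0.14318066 0.09834058]
((0.5878156423568726, 0.14107906818389893), (0.1366625875234604, 0.016716497018933296), 22.070432662963867) ((0.5878759622573853, 0.14073920249938965), (0.13726158440113068, 0.018058115616440773), 23.368825912475586)Traceback (most recent call last):
  File "<stdin>", line 6, in <module>
cv2.error: OpenCV(4.12.0) /io/opencv/modules/imgproc/src/shapedescr.cpp:201: error: (-215:Assertion failed) count >= 0 && (depth == CV_32F || depth == CV_32S) in function 'minEnclosingCircle'
```

View pics/w3.png

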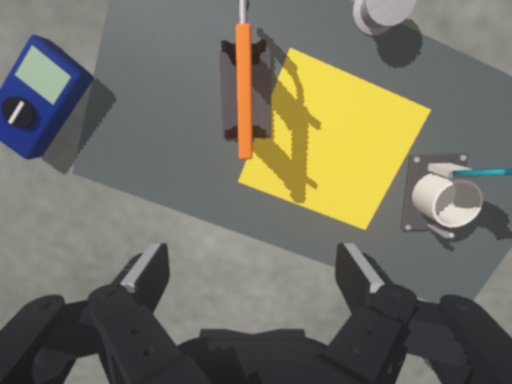

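The wrist view shows the handle from (243,25) to (245,158), with the rest posts at v≈45 and v≈135. The handle is aligned with the rest. I'll redo the pot fit, with fixed types.

```bash
python3 - <<'E'
import pickle;from h import *
im=pickle.load(open("im1.pkl","rb"));P,H=cloud(im)
m=np.zeros((384,512),np.uint8);m[40:100,226:284]=1
w=((H[...,1]<40)&(H[...,2]>190)&(m>0)).astype(np.uint8);print(w.sum())
q=np.array([ray(im,a,b,.06) for b,a in np.argwhere(w)],np.float32)
if len(q): print("rim",cv2.minEnclosingCircle(q[:,:2].copy()),q.mean(0),np.median(P[w>0],0))
for z in(.06,): print("rim by eye",ray(im,255,70,z),ray(im,229,70,z),ray(im,281,70,z),ray(im,255,43,z),ray(im,255,98,z))
for a in(((230,36),(234,113)),((280,36),(277,113))):
    p=[ray(im,*x,.01) for x in a];e=p[0]-p[1];print("edge yaw",np.degrees(np.arctan2(e[1],e[0])),np.linalg.norm(e))
print("catch",ray(im,256,108,.06)," cover pts",P[15,254],P[24,254],P[2,254])
t=(H[...,0]>80)&(H[...,0]<100)&(H[...,1]>100)&(P[...,2]>.05)&(P[...,0]>.5);p=P[t];print(t.sum(),p.min(0),p.max(0),rect(p.astype(np.float32)))
im=pickle.load(open("im2.pkl","rb"));P,H=cloud(im)
t=(H[...,0]>80)&(H[...,0]<100)&(H[...,1]>100)&(P[...,2]>.05)&(P[...,1]<0);p=P[t];print(t.sum(),p.min(0),p.max(0),rect(p.astype(np.float32)))
E
```

```text
293
rim ((0.5646563172340393, -0.17626972496509552), 0.0334753654897213) [ 0.55247    -0.17291288  0.06000012] [ 0.55014075 -0.16729523  0.05924604]
rim by eye [ 0.56485161 -0.17724994  0.06      ] [ 0.55213548 -0.14465917  0.06      ] [ 0.57756755 -0.20984021  0.06      ] [ 0.59525415 -0.16527664  0.06      ] [ 0.53165975 -0.19032175  0.06      ]
edge yaw 23.3742321216964 0.108214155373424
edge yaw 20.44913940574668 0.10815510517129776
catch [ 0.51987634 -0.19646167  0.06      ]  cover pts [ 0.6126928  -0.15667393  0.10556362] [ 0.6089336  -0.15829624  0.08627053] [ 0.61131559 -0.15687548  0.15031611]
1051 [ 0.51520234 -0.19216789  0.0703463 ] [ 0.63101878 -0.12483149  0.47315555] ((0.5800104141235352, -0.1832931637763977), (0.11375397443771362, 0.06461767852306366), 37.396114349365234)
295 [ 0.5960794  -0.14166616  0.09390789] [ 0.61874727 -0.11958914  0.14337485] ((0.6081486344337463, -0.13013653457164764), (0.008387132547795773, 0.027338670566678047), 42.09150314331055)
```

Pot centre is about (0.5647, -0.176) at yaw 22°. The brush origin is about (0.5924, 0.143) at yaw 22°, so plain translation will do for the dip. Now the grasp.

```bash
python3 -m pendant '[{"jaw":1,"tx":5,"ty":2.5,"tz":-2,"ax":0,"ay":0,"az":0.6},{"jaw":1,"tx":8.5,"ty":4.2,"tz":-5,"ax":0,"ay":0,"az":0.6},{"jaw":1,"tx":8.5,"ty":4.2,"tz":-9,"ax":0,"ay":0,"az":0.6},{"jaw":1,"tx":8.5,"ty":4.2,"tz":-13,"ax":0,"ay":0,"az":0.6},{"jaw":1,"tx":8.5,"ty":4.2,"tz":-17,"ax":0,"ay":0,"az":0.6},{"jaw":1,"tx":8.5,"ty":4.2,"tz":-19.5,"ax":0,"ay":0,"az":0.6},{"jaw":1,"tx":8.5,"ty":4.2,"tz":-20.7,"ax":0,"ay":0,"az":0.6},{"jaw":1,"tx":8.5,"ty":4.2,"tz":-20.7,"ax":0,"ay":0,"az":0.6},{"jaw":1,"tx":8.5,"ty":4.2,"tz":-20.7,"ax":0,"ay":0,"az":0.6}]' && python3 -m pendant '[{"jaw":-1,"tx":0,"ty":0,"tz":0,"ax":0,"ay":0,"az":0},{"jaw":-1,"tx":0,"ty":0,"tz":0,"ax":0,"ay":0,"az":0},{"jaw":-1,"tx":0,"ty":0,"tz":0,"ax":0,"ay":0,"az":0},{"jaw":-1,"tx":0,"ty":0,"tz":0,"ax":0,"ay":0,"az":0},{"jaw":-1,"tx":0,"ty":0,"tz":0,"ax":0,"ay":0,"az":0},{"jaw":-1,"tx":0,"ty":0,"tz":0,"ax":0,"ay":0,"az":0},{"jaw":-1,"tx":0,"ty":0,"tz":0,"ax":0,"ay":0,"az":0},{"jaw":-1,"tx":0,"ty":0,"tz":0,"ax":0,"ay":0,"az":0}]' 40
```

```text
clock: 3.8
position: [0.5931, 0.1447, 0.0757]
ee_rot: [0.0, 0.981, 0.192, 0.001]
contact_force: [-0.2, 0.1, 0.3]
width: 0.0854
gripper_force: 0.0
clock: 4.8
position: [0.5921, 0.1449, 0.0746]
ee_rot: [0.0, 0.981, 0.192, 0.0]
contact_force: [-0.0, -0.6, 2.6]
width: 0.0152
gripper_force: 39.9
```

Gripped. Now I lift and check how the brush sits in the fingers.

```bash
python3 -m pendant '[{"jaw":-1,"tx":0,"ty":0,"tz":1,"ax":0,"ay":0,"az":0},{"jaw":-1,"tx":0,"ty":0,"tz":3,"ax":0,"ay":0,"az":0},{"jaw":-1,"tx":0,"ty":0,"tz":6,"ax":0,"ay":0,"az":0},{"jaw":-1,"tx":0,"ty":0,"tz":9,"ax":0,"ay":0,"az":0},{"jaw":-1,"tx":0,"ty":0,"tz":11,"ax":0,"ay":0,"az":0},{"jaw":-1,"tx":-4,"ty":-4,"tz":12,"ax":0,"ay":0,"az":0},{"jaw":-1,"tx":-8,"ty":-9,"tz":12,"ax":0,"ay":0,"az":0},{"jaw":-1,"tx":-12,"ty":-13,"tz":12,"ax":0,"ay":0,"az":0},{"jaw":-1,"tx":-12,"ty":-15,"tz":12,"ax":0,"ay":0,"az":0},{"jaw":-1,"tx":-12,"ty":-15,"tz":12,"ax":0,"ay":0,"az":0}]'
python3 -m pendant '[{"jaw":-1,"tx":0,"ty":0,"tz":0,"ax":0,"ay":0,"az":0},{"jaw":-1,"tx":0,"ty":0,"tz":0,"ax":0,"ay":0,"az":0}]'
python3 - <<'E'
from rig import manip
import pickle,cv2
from h import *
d={n:manip.get_image(n) for n in("scene","side","wrist")};pickle.dump(d,open("im3.pkl","wb"))
p=manip.get_state()["position"]
for n in d:
    P,H=cloud(d[n]);o=(H[...,0]>4)&(H[...,0]<17)&(H[...,1]>170)&(np.linalg.norm(P-p,axis=-1)<.12)
    q=P[o].astype(np.float64);
    if len(q)>5:
        c=q.mean(0);v=np.linalg.svd(q-c)[2][0];print(n,len(q),c,v*np.sign(v[0]),q.min(0),q.max(0),rect(q))
def crop(n):
    im=d[n];c=np.linalg.inv(im["pose"])@[p[0]+.05,p[1]+.02,p[2]-.03,1];u=int(im["fx"]*c[0]/c[2]+im["cx"]);v=int(im["fy"]*c[1]/c[2]+im["cy"]);u=min(max(u,50),462);v=min(max(v,50),334);print(n,u-50,v-50)
    return cv2.resize(im["pixels"][v-50:v+50,u-50:u+50],(400,400),interpolation=2)
a=np.hstack([crop("scene"),crop("side")]);cv2.imwrite("pics/lift.png",a)
E
```

```text
clock: 6.05
position: [0.4717, -0.0061, 0.1948]
ee_rot: [0.0, 0.982, 0.191, 0.0]
contact_force: [-0.1, 1.1, -0.6]
width: 0.0148
gripper_force: 39.4
clock: 6.3
position: [0.4723, -0.0043, 0.1942]
ee_rot: [-0.0, 0.981, 0.192, -0.0]
contact_force: [-0.9, 0.1, -0.8]
width: 0.0149
gripper_force: 39.4
scene 86 [ 0.47229751 -0.01304493  0.2151475 ] [0.92716027 0.37466257 0.00133962] [ 0.41352798 -0.03851696  0.20845682] [0.53075671 0.01421631 0.22029997] ((0.4720841646194458, -0.012328799813985825), (0.12709864974021912, 0.01281379722058773), 22.39801597595215)
side 215 [ 0.46414705 -0.00133169  0.21615635] [0.92328132 0.38408501 0.00550514] [ 0.40324793 -0.03094755  0.20408449] [0.53293828 0.06060878 0.28436743] ((0.45794224739074707, 0.02151305228471756), (0.13535946607589722, 0.07055330276489258), 22.762147903442383)
wrist 6424 [0.49158674 0.00273184 0.21786913] [ 0.92666846  0.37587216 -0.00238384] [ 0.43857532 -0.02439602  0.2100873 ] [0.53437996 0.02558447 0.26715675] ((0.4860490560531616, 0.0006367601454257965), (0.10036265105009079, 0.015565597452223301), 22.018978118896484)
scene 182 120
side 221 139
```

View pics/lift.png

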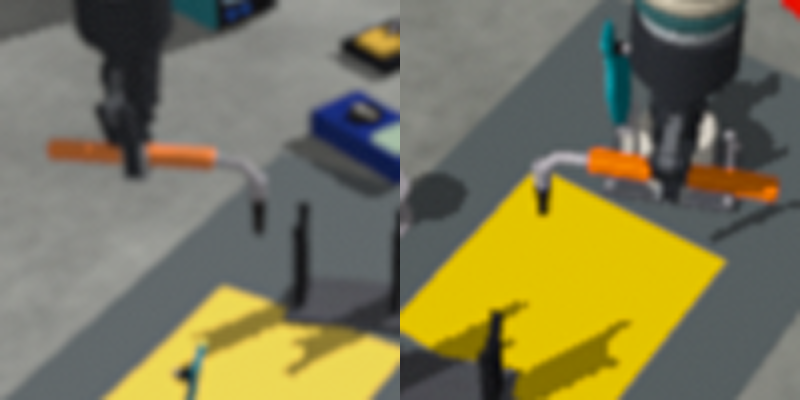

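The brush hangs level at yaw 22°, with its bristle tip at (258,232) in the left crop. The tip works out at about (0.565, 0.033, 0.143), so I go sideways and then slowly down.

```bash
python3 -m pendant '[{"jaw":-1,"tx":0,"ty":-4,"tz":0,"ax":0,"ay":0,"az":0},{"jaw":-1,"tx":0,"ty":-8,"tz":0,"ax":0,"ay":0,"az":0},{"jaw":-1,"tx":0,"ty":-12,"tz":0,"ax":0,"ay":0,"az":0},{"jaw":-1,"tx":0,"ty":-16,"tz":0,"ax":0,"ay":0,"az":0},{"jaw":-1,"tx":0,"ty":-19,"tz":0,"ax":0,"ay":0,"az":0},{"jaw":-1,"tx":0,"ty":-20.9,"tz":0,"ax":0,"ay":0,"az":0},{"jaw":-1,"tx":0,"ty":-20.9,"tz":0,"ax":0,"ay":0,"az":0},{"jaw":-1,"tx":0,"ty":-20.9,"tz":-1.5,"ax":0,"ay":0,"az":0},{"jaw":-1,"tx":0,"ty":-20.9,"tz":-3,"ax":0,"ay":0,"az":0},{"jaw":-1,"tx":0,"ty":-20.9,"tz":-4.5,"ax":0,"ay":0,"az":0}]'
python3 - <<'E'
from rig import manip
import pickle,cv2
from h import *
d={n:manip.get_image(n) for n in("scene","side")}
def crop(n):
    im=d[n];c=np.linalg.inv(im["pose"])@[.54,-.18,.1,1];u=int(im["fx"]*c[0]/c[2]+im["cx"]);v=int(im["fy"]*c[1]/c[2]+im["cy"]);print(n,u-50,v-50)
    return cv2.resize(im["pixels"][v-50:v+50,u-50:u+50],(400,400),interpolation=2)
cv2.imwrite("pics/dip.png",np.hstack([crop("scene"),crop("side")]))
E
```

```text
clock: 7.7
position: [0.4715, -0.213, 0.1478]
ee_rot: [-0.001, 0.981, 0.192, -0.0]
contact_force: [-0.2, 1.5, 0.5]
width: 0.0151
gripper_force: 39.5
scene 153 170
side 247 114
```

View pics/dip.png

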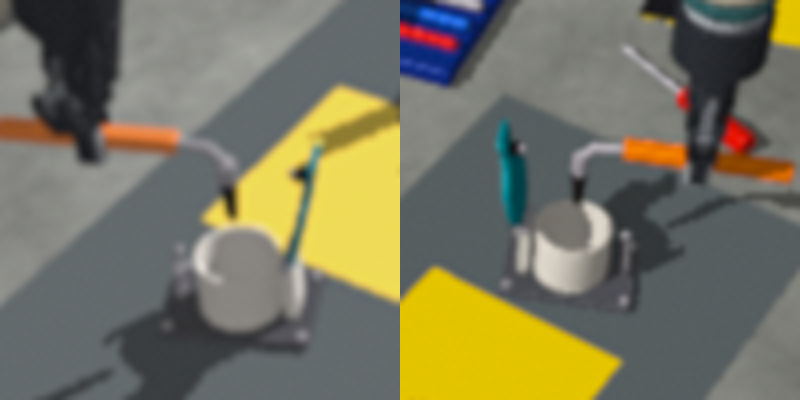

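The bristle tip at (233,217) left and (577,202) right hangs above the middle of the mouth. I lower it, dwell, then raise.

```bash
python3 -m pendant '[{"jaw":-1,"tx":0,"ty":0,"tz":-1.2,"ax":0,"ay":0,"az":0},{"jaw":-1,"tx":0,"ty":0,"tz":-2.4,"ax":0,"ay":0,"az":0},{"jaw":-1,"tx":0,"ty":0,"tz":-3.6,"ax":0,"ay":0,"az":0},{"jaw":-1,"tx":0,"ty":0,"tz":-4.6,"ax":0,"ay":0,"az":0},{"jaw":-1,"tx":0,"ty":0,"tz":-5.5,"ax":0,"ay":0,"az":0},{"jaw":-1,"tx":0,"ty":0,"tz":-6.2,"ax":0,"ay":0,"az":0},{"jaw":-1,"tx":0,"ty":0,"tz":-6.2,"ax":0,"ay":0,"az":0},{"jaw":-1,"tx":0,"ty":0,"tz":-6.2,"ax":0,"ay":0,"az":0},{"jaw":-1,"tx":0,"ty":0,"tz":-6.2,"ax":0,"ay":0,"az":0},{"jaw":-1,"tx":0,"ty":0,"tz":-6.2,"ax":0,"ay":0,"az":0}]'
python3 - <<'E'
from rig import manip
import cv2
from h import *
d={n:manip.get_image(n) for n in("scene","side")}
for n,b in(("scene",(153,170)),("side",(247,114))):
    P,H=cloud(d[n]);o=(H[...,0]>4)&(H[...,0]<17)&(H[...,1]>170)&(np.linalg.norm(P-manip.get_state()["position"],axis=-1)<.1);q=P[o]
    print(n,q.mean(0),rect(q))
cv2.imwrite("pics/dip2.png",np.hstack([cv2.resize(d[n]["pixels"][b[1]:b[1]+100,b[0]:b[0]+100],(400,400),interpolation=2) for n,b in(("scene",(153,170)),("side",(247,114)))]))
E
```

```text
clock: 9.05
position: [0.4721, -0.2142, 0.0876]
ee_rot: [0.0, 0.981, 0.192, 0.0]
contact_force: [-0.8, 0.7, -0.5]
width: 0.0153
gripper_force: 39.5
scene [ 0.48154789 -0.21795131  0.10988511] ((0.4724198281764984, -0.2201443761587143), (0.1283445805311203, 0.010848797857761383), 22.103456497192383)
side [ 0.46760815 -0.20969347  0.10859739] ((0.46078062057495117, -0.19335907697677612), (0.13637784123420715, 0.06147817149758339), 21.213668823242188)
```

View pics/dip2.png

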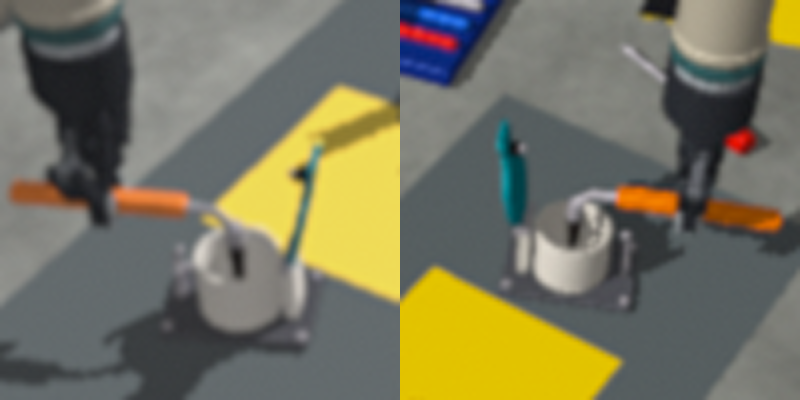

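The bristles are inside the pot at (237,262) left and (573,235) right, about 24 mm below the rim, with no contact force. I raise the brush and carry it back.

```bash
python3 -m pendant '[{"jaw":-1,"tx":0,"ty":0,"tz":1.5,"ax":0,"ay":0,"az":0},{"jaw":-1,"tx":0,"ty":0,"tz":4,"ax":0,"ay":0,"az":0},{"jaw":-1,"tx":0,"ty":0,"tz":7,"ax":0,"ay":0,"az":0},{"jaw":-1,"tx":0,"ty":0,"tz":10,"ax":0,"ay":0,"az":0},{"jaw":-1,"tx":0,"ty":2,"tz":10.7,"ax":0,"ay":0,"az":0},{"jaw":-1,"tx":0,"ty":6,"tz":10.7,"ax":0,"ay":0,"az":0},{"jaw":-1,"tx":0,"ty":11,"tz":10.7,"ax":0,"ay":0,"az":0},{"jaw":-1,"tx":0,"ty":16,"tz":10.7,"ax":0,"ay":0,"az":0},{"jaw":-1,"tx":0,"ty":19,"tz":10.7,"ax":0,"ay":0,"az":0},{"jaw":-1,"tx":0,"ty":20.9,"tz":10.7,"ax":0,"ay":0,"az":0}]' && python3 -m pendant '[{"jaw":-1,"tx":4,"ty":5,"tz":0,"ax":0,"ay":0,"az":0},{"jaw":-1,"tx":8,"ty":10,"tz":0,"ax":0,"ay":0,"az":0},{"jaw":-1,"tx":11,"ty":14,"tz":0,"ax":0,"ay":0,"az":0},{"jaw":-1,"tx":12,"ty":15,"tz":0,"ax":0,"ay":0,"az":0},{"jaw":-1,"tx":12,"ty":15,"tz":0,"ax":0,"ay":0,"az":0},{"jaw":-1,"tx":12,"ty":15,"tz":-3,"ax":0,"ay":0,"az":0},{"jaw":-1,"tx":12,"ty":15,"tz":-6,"ax":0,"ay":0,"az":0},{"jaw":-1,"tx":12,"ty":15,"tz":-8.5,"ax":0,"ay":0,"az":0},{"jaw":-1,"tx":12,"ty":15,"tz":-9.5,"ax":0,"ay":0,"az":0},{"jaw":-1,"tx":12,"ty":15,"tz":-9.5,"ax":0,"ay":0,"az":0}]'
```

```text
clock: 10.4
position: [0.4703, -0.0021, 0.1937]
ee_rot: [-0.001, 0.981, 0.193, -0.001]
contact_force: [0.0, 0.1, -0.7]
width: 0.0154
gripper_force: 39.5
clock: 11.65
position: [0.591, 0.144, 0.0992]
ee_rot: [0.0, 0.982, 0.191, -0.001]
contact_force: [-0.2, 0.2, -0.7]
width: 0.0151
gripper_force: 39.5
```

```bash
python3 -m pendant '[{"jaw":-1,"tx":0,"ty":0,"tz":-0.8,"ax":0,"ay":0,"az":0},{"jaw":-1,"tx":0,"ty":0,"tz":-1.5,"ax":0,"ay":0,"az":0},{"jaw":-1,"tx":0,"ty":0,"tz":-2.2,"ax":0,"ay":0,"az":0},{"jaw":-1,"tx":0,"ty":0,"tz":-2.5,"ax":0,"ay":0,"az":0},{"jaw":-1,"tx":0,"ty":0,"tz":-2.5,"ax":0,"ay":0,"az":0},{"jaw":-1,"tx":0,"ty":0,"tz":-2.5,"ax":0,"ay":0,"az":0}]' && python3 -m pendant '[{"jaw":-0.2,"tx":0,"ty":0,"tz":0,"ax":0,"ay":0,"az":0},{"jaw":0.4,"tx":0,"ty":0,"tz":0,"ax":0,"ay":0,"az":0},{"jaw":1,"tx":0,"ty":0,"tz":0,"ax":0,"ay":0,"az":0},{"jaw":1,"tx":0,"ty":0,"tz":0,"ax":0,"ay":0,"az":0},{"jaw":1,"tx":0,"ty":0,"tz":0,"ax":0,"ay":0,"az":0},{"jaw":1,"tx":0,"ty":0,"tz":0,"ax":0,"ay":0,"az":0},{"jaw":1,"tx":0,"ty":0,"tz":0,"ax":0,"ay":0,"az":0},{"jaw":1,"tx":0,"ty":0,"tz":0,"ax":0,"ay":0,"az":0}]' && python3 -m pendant '[{"jaw":1,"tx":0,"ty":0,"tz":1.5,"ax":0,"ay":0,"az":0},{"jaw":1,"tx":0,"ty":0,"tz":4,"ax":0,"ay":0,"az":0},{"jaw":1,"tx":0,"ty":0,"tz":8,"ax":0,"ay":0,"az":0},{"jaw":1,"tx":-2,"ty":0,"tz":12,"ax":0,"ay":0,"az":0},{"jaw":1,"tx":-5,"ty":-2,"tz":16,"ax":0,"ay":0,"az":0},{"jaw":1,"tx":-8.5,"ty":-4.2,"tz":20,"ax":0,"ay":0,"az":0},{"jaw":1,"tx":-8.5,"ty":-4.2,"tz":20.7,"ax":0,"ay":0,"az":0},{"jaw":1,"tx":-8.5,"ty":-4.2,"tz":20.7,"ax":0,"ay":0,"az":0}]'
python3 - <<'E'
from rig import manip
from h import *
import pickle
w=manip.get_image("wrist");pickle.dump(w,open("im4.pkl","wb"))
P,H=cloud(w)
o=(H[...,0]>4)&(H[...,0]<17)&(H[...,1]>170)&(P[...,2]>.07)&(P[...,2]<.12)
ys,xs=np.nonzero(o);print(len(xs),P[o].max(0),np.median(P[o],0))
q=np.array([ray(w,a,b,.099) for a,b in zip(xs,ys)]);print(rect(q))
print(np.linalg.svd(P[o][:]-P[o].mean(0),full_matrices=False)[2][0])
E
```

```text
clock: 12.4
position: [0.5917, 0.1449, 0.0746]
ee_rot: [0.0, 0.981, 0.192, -0.0]
contact_force: [-1.7, -0.1, 2.3]
width: 0.0157
gripper_force: 39.9
clock: 13.4
position: [0.5919, 0.1449, 0.0743]
ee_rot: [0.0, 0.981, 0.192, 0.0]
contact_force: [-0.1, -1.1, 1.1]
width: 0.0853
gripper_force: 0.0
clock: 14.4
position: [0.5076, 0.103, 0.2825]
ee_rot: [0.0, 0.981, 0.192, 0.002]
contact_force: [0.6, -0.3, -1.3]
width: 0.0853
gripper_force: 0.0
1778 [0.65207853 0.17296402 0.10139086] [0.59278014 0.14449847 0.09830026]
((0.5866222381591797, 0.14249926805496216), (0.13551923632621765, 0.015846412628889084), 22.01079559326172)
[-9.27835796e-01 -3.72988829e-01  2.61412102e-04]
```

The brush is back in place, within about 2 mm and level. Before pushing the cover I check the catch height, the cover's angle and the closed finger size.

```bash
python3 - <<'E'
import pickle;from h import *
R=np.array([[.927,.375],[-.375,.927]]);c=np.array([.5647,-.1763])
d0=pickle.load(open("im0.pkl","rb"))
for k,im in dict(scene=d0["scene"],side=d0["side"],wrist=pickle.load(open("im1.pkl","rb"))).items():
    P,H=cloud(im);L=np.dstack([(P[...,:2]-c)@R.T,P[...,2]])*1000
    a=(L[...,0]<-38)&(L[...,0]>-62)&(abs(L[...,1])<30)&(L[...,2]>16)&(L[...,2]<120);print(k,"catch",L[a].round(0).tolist()[:25])
    t=(L[...,0]>30)&(L[...,0]<80)&(abs(L[...,1])<40)&(L[...,2]>75)&(L[...,2]<180);q=L[t];
    if t.sum(): print(" cover",t.sum(),np.median(q,0),[(z,np.median(q[abs(q[:,2]-z)<8],0).round(0)) for z in(90,110,130,150)])
E
```

```text
scene catch [[-47.0, -1.0, 61.0], [-44.0, -0.0, 60.0], [-46.0, -4.0, 59.0], [-43.0, -3.0, 59.0], [-49.0, -5.0, 56.0], [-47.0, -4.0, 55.0], [-44.0, -2.0, 54.0], [-49.0, -8.0, 54.0], [-46.0, -6.0, 53.0], [-47.0, 5.0, 42.0], [-49.0, -8.0, 50.0], [-46.0, -7.0, 49.0], [-47.0, 2.0, 40.0], [-46.0, -8.0, 46.0], [-46.0, 0.0, 38.0], [-48.0, -6.0, 39.0], [-47.0, 1.0, 33.0], [-47.0, -10.0, 39.0], [-49.0, -7.0, 32.0], [-47.0, -2.0, 27.0], [-49.0, -7.0, 27.0], [-47.0, -5.0, 25.0], [-46.0, 1.0, 20.0], [-51.0, -4.0, 19.0], [-46.0, -7.0, 23.0]]
 cover 95 [ 60.991021   -12.41795161 138.31225752] [(90, array([ 56., -33.,  94.])), (110, array([ 60., -33., 111.])), (130, array([ 62., -22., 131.])), (150, array([ 59.,  -2., 148.]))]
side catch [[-41.0, 1.0, 59.0], [-45.0, 2.0, 61.0], [-48.0, -5.0, 55.0], [-45.0, 5.0, 59.0], [-48.0, -3.0, 52.0], [-46.0, 5.0, 48.0], [-47.0, 5.0, 43.0], [-47.0, 4.0, 38.0], [-48.0, 4.0, 32.0], [-48.0, 10.0, 33.0], [-49.0, 9.0, 27.0]]
 cover 138 [ 57.02827507  10.71090451 120.7932006 ] [(90, array([51.,  1., 91.])), (110, array([ 55.,  21., 111.])), (130, array([ 61.,  22., 129.])), (150, array([ 63.,   7., 149.]))]
wrist catch [[-44.0, 1.0, 58.0], [-44.0, -1.0, 60.0], [-44.0, -2.0, 60.0], [-44.0, -3.0, 59.0], [-45.0, 2.0, 58.0], [-45.0, 1.0, 60.0], [-45.0, -1.0, 61.0], [-45.0, -2.0, 61.0], [-45.0, -3.0, 60.0], [-45.0, -5.0, 58.0], [-46.0, 2.0, 59.0], [-46.0, 1.0, 60.0], [-46.0, -1.0, 61.0], [-46.0, -2.0, 62.0], [-46.0, -3.0, 62.0], [-46.0, -5.0, 59.0], [-48.0, 2.0, 59.0], [-48.0, 1.0, 60.0], [-48.0, -0.0, 61.0], [-48.0, -2.0, 61.0], [-48.0, -3.0, 59.0], [-48.0, -5.0, 58.0], [-49.0, 4.0, 55.0], [-49.0, 2.0, 56.0], [-49.0, 1.0, 59.0]]
 cover 1721 [ 52.1687557    1.53345738 108.28762045] [(90, array([49.,  1., 91.])), (110, array([ 53.,   1., 110.])), (130, array([ 57.,   9., 127.])), (150, array([ 50.,   1., 148.]))]
```

```bash
python3 -m pendant '[{"jaw":0,"tx":2,"ty":-6,"tz":0,"ax":0,"ay":0,"az":0},{"jaw":-1,"tx":5,"ty":-12,"tz":0,"ax":0,"ay":0,"az":0},{"jaw":-1,"tx":8,"ty":-17,"tz":0,"ax":0,"ay":0,"az":0},{"jaw":-1,"tx":12,"ty":-22,"tz":0,"ax":0,"ay":0,"az":0},{"jaw":-1,"tx":14,"ty":-25,"tz":0,"ax":0,"ay":0,"az":0},{"jaw":-1,"tx":14,"ty":-25,"tz":0,"ax":0,"ay":0,"az":0},{"jaw":-1,"tx":14,"ty":-25,"tz":0,"ax":0,"ay":0,"az":0},{"jaw":-1,"tx":14,"ty":-25,"tz":0,"ax":0,"ay":0,"az":0}]'
```

```text
clock: 15.45
position: [0.6465, -0.1458, 0.2809]
ee_rot: [-0.0, 0.981, 0.193, -0.0]
contact_force: [0.5, 0.7, 1.0]
width: 0.0001
gripper_force: 0.0
```

The catch tops out at 61 mm, clear of the tab, and the cover leans back to about 1.75 rad. I go down behind it and sweep it over.

```bash
python3 -m pendant '[{"jaw":-1,"tx":1.1,"ty":0.7,"tz":0,"ax":0,"ay":0,"az":0},{"jaw":-1,"tx":1.1,"ty":0.7,"tz":-4,"ax":0,"ay":0,"az":0},{"jaw":-1,"tx":1.1,"ty":0.7,"tz":-8,"ax":0,"ay":0,"az":0},{"jaw":-1,"tx":1.1,"ty":0.7,"tz":-11,"ax":0,"ay":0,"az":0},{"jaw":-1,"tx":1.1,"ty":0.7,"tz":-13,"ax":0,"ay":0,"az":0},{"jaw":-1,"tx":1.1,"ty":0.7,"tz":-13,"ax":0,"ay":0,"az":0},{"jaw":-1,"tx":1.1,"ty":0.7,"tz":-13,"ax":0,"ay":0,"az":0}]' && python3 -m pendant '[{"jaw":-1,"tx":-2.3,"ty":-0.9,"tz":0,"ax":0,"ay":0,"az":0},{"jaw":-1,"tx":-3.8,"ty":-1.5,"tz":0.3,"ax":0,"ay":0,"az":0},{"jaw":-1,"tx":-5.3,"ty":-2.1,"tz":0.3,"ax":0,"ay":0,"az":0},{"jaw":-1,"tx":-6.8,"ty":-2.7,"tz":0,"ax":0,"ay":0,"az":0},{"jaw":-1,"tx":-8.2,"ty":-3.3,"tz":-0.6,"ax":0,"ay":0,"az":0},{"jaw":-1,"tx":-9.4,"ty":-3.8,"tz":-1.5,"ax":0,"ay":0,"az":0},{"jaw":-1,"tx":-10.5,"ty":-4.3,"tz":-2.5,"ax":0,"ay":0,"az":0},{"jaw":-1,"tx":-11.5,"ty":-4.7,"tz":-3.8,"ax":0,"ay":0,"az":0},{"jaw":-1,"tx":-12.2,"ty":-4.9,"tz":-5.2,"ax":0,"ay":0,"az":0},{"jaw":-1,"tx":-12.4,"ty":-5,"tz":-5.9,"ax":0,"ay":0,"az":0}]' && python3 -m pendant '[{"jaw":-1,"tx":-0.3,"ty":-0.1,"tz":-1.0,"ax":0,"ay":0,"az":0},{"jaw":-1,"tx":-0.5,"ty":-0.2,"tz":-1.8,"ax":0,"ay":0,"az":0},{"jaw":-1,"tx":-0.5,"ty":-0.2,"tz":-2.3,"ax":0,"ay":0,"az":0},{"jaw":-1,"tx":-0.5,"ty":-0.2,"tz":-2.5,"ax":0,"ay":0,"az":0},{"jaw":-1,"tx":-0.5,"ty":-0.2,"tz":-2.5,"ax":0,"ay":0,"az":0}]'
```

```text
clock: 16.32
position: [0.6589, -0.1397, 0.1526]
ee_rot: [0.001, 0.981, 0.192, 0.001]
contact_force: [0.3, -0.3, -0.1]
width: 0.0003
gripper_force: 0.0
clock: 17.58
position: [0.5327, -0.1899, 0.0909]
ee_rot: [-0.001, 0.981, 0.192, -0.001]
contact_force: [-0.4, -0.6, 0.5]
width: -0.0001
gripper_force: 0.6
clock: 18.2
position: [0.5289, -0.1919, 0.0678]
ee_rot: [-0.0, 0.981, 0.192, -0.0]
contact_force: [-1.8, 0.5, 6.3]
width: 0.0001
gripper_force: 3.0
```

```bash
python3 -m pendant '[{"jaw":-1,"tx":0,"ty":0,"tz":-0.3,"ax":0,"ay":0,"az":0},{"jaw":-1,"tx":0,"ty":0,"tz":-0.3,"ax":0,"ay":0,"az":0},{"jaw":-1,"tx":0,"ty":0,"tz":-0.3,"ax":0,"ay":0,"az":0}]'; python3 -m pendant '[{"jaw":-1,"tx":0,"ty":0,"tz":2,"ax":0,"ay":0,"az":0},{"jaw":-1,"tx":0,"ty":0,"tz":6,"ax":0,"ay":0,"az":0},{"jaw":-1,"tx":-4,"ty":-2,"tz":11,"ax":0,"ay":0,"az":0},{"jaw":-1,"tx":-9,"ty":-4,"tz":15,"ax":0,"ay":0,"az":0},{"jaw":-1,"tx":-12,"ty":-5,"tz":17,"ax":0,"ay":0,"az":0},{"jaw":-1,"tx":-12,"ty":-5,"tz":17,"ax":0,"ay":0,"az":0},{"jaw":-1,"tx":-12,"ty":-5,"tz":17,"ax":0,"ay":0,"az":0},{"jaw":-1,"tx":-12,"ty":-5,"tz":17,"ax":0,"ay":0,"az":0}]'
python3 - <<'E'
from rig import manip
import cv2
from h import *
w=manip.get_image("scene");s=manip.get_image("side")
for im in(w,s):
    P,H=cloud(im)
    t=(H[...,0]>80)&(H[...,0]<100)&(H[...,1]>100)&(abs(P[...,0]-.56)<.08)&(abs(P[...,1]+.17)<.08);print(t.sum(),np.percentile(P[t],[2,50,98],axis=0))
    o=(H[...,0]>4)&(H[...,0]<17)&(H[...,1]>170)&(P[...,2]>.08)&(P[...,2]<.12)&(abs(P[...,0]-.59)<.1)&(abs(P[...,1]-.14)<.08);print(np.median(P[o],0),rect(P[o]))
cv2.imwrite("pics/end.png",np.hstack([cv2.resize(w["pixels"][140:290,140:290],(400,400),interpolation=2),cv2.resize(s["pixels"][120:270,170:320],(400,400),interpolation=2)]))
E
```

```text
clock: 18.58
position: [0.529, -0.1921, 0.067]
ee_rot: [0.0, 0.981, 0.192, 0.0]
contact_force: [-5.0, 1.7, 19.3]
width: 0.0006
gripper_force: 9.8
clock: 19.58
position: [0.4094, -0.2415, 0.233]
ee_rot: [-0.001, 0.981, 0.192, -0.001]
contact_force: [0.4, 0.7, -0.9]
width: 0.0005
gripper_force: 0.0
344 [[ 0.51412912 -0.21184311  0.06459342]
 [ 0.56393254 -0.18662179  0.06859191]
 [ 0.60191048 -0.15276741  0.07117118]]
[0.58924349 0.13673633 0.09677288] ((0.5913491249084473, 0.1333981603384018), (0.12764915823936462, 0.029687190428376198), 23.059354782104492)
316 [[ 0.51136692 -0.21006824  0.05480172]
 [ 0.55973798 -0.17818807  0.06736197]
 [ 0.60048724 -0.14109214  0.07149402]]
[0.58603037 0.14751296 0.09733135] ((0.585647702217102, 0.1498432159423828), (0.13566014170646667, 0.0358877032995224), 17.311918258666992)
```

View pics/end.png

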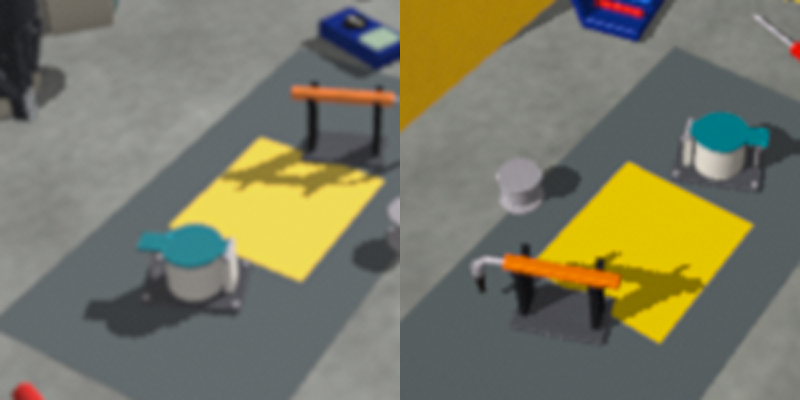

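The cover lies shut and level, at (193,245) left and (720,130) right, and stayed shut after release. The brush lies in both notches, at (342,96) left and (560,270) right.

```bash
python3 -c "
from rig import manip
print(manip.sign_off())"
```

```text
the job is handed in; nothing more can be done
None
```

I handed the job in at about 20 s; no verdict came back, but my last checks showed the bristles dipped about 24 mm below the rim, the brush back level in both notches, the cover staying shut after release, and the arm never went near the spool, multimeter or screwdriver.

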